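Walk the bandsaw's bearing cup home square

ROBOT

A 7-joint arm with a two-finger parallel gripper is mounted at the origin on the work surface. World frame = base frame: x ahead of the robot, y to its left, z up, the work surface at z = 0. Lengths are in m, angles in rad, forces in N, time in s.
With the tool pointing down it reaches from about 0.425 to 0.875 m from the base axis. Payload 4.7 kg.
Tool frame: the origin (TCP) lies at the very end of the fingers, on their centre line; the grasp point (between the pads) lies 19 mm behind it (manip.grip_depth is the z of the grasp point in the tool frame, in m); z points along the fingers, y is the direction in which the jaws open and shut (so a half turn about z gives the same grasp; the last joint's range is limited). The gripper opens to 85 mm and grips with 20 to 120 N. Pads are 22 mm wide; open, the fingers measure 114 mm over their backs; the gripper's body (76 mm by 85 mm) begins 54 mm behind the grasp point. The pads swing forward as they close: fully open they stand 13 mm farther back than shut.
Start: joints at [1.198, 0.321, -0.07, 1.45, 0.023, 1.371, -0.057], TCP at [0.245, -0.602, 0.231] pointing down, gripper open.
Joint ranges: [-2.86, 2.86], [-0.3, 2.09], [-1.38, 1.24], [0.06, 2.45], [-1.56, 4.7], [0.09, 2.05], [-2.69, 2.69]. Speed limits (rad/s): [2.57, 2.57, 3.14, 3.14, 3.14, 3.14, 3.14].

INTERFACE

Orientations are given as a unit quaternion [x, y, z, w].
In Python, from plant import manip, imaging, hand_in gives the robot as it stands.
- The arm moves only by the tool move_arm, never from a script. Its argument "steps" is a list of rows, each a list of 7 numbers: the turn, a rotation vector about the tool's x, y, z in rad, then the shift along the tool's x, y, z in m, then the gripper's target within -1 to 1 (fully open at 1, half-way at 0, shut at -1). A call has exactly 10 rows; each row shifts and turns the commanded pose from where the row before left it, along the tool's axes as they then stand; what a row does not reach is not made up. A row lasts 1/12 s, in which the tool goes at most 41.7 mm and 7.16 degrees, less where a joint would pass 70% of its speed; a pose out of reach is approached as far as the arm can. A call is refused whole if a number of a shift passes 0.0417 or a number of a turn 0.125, either way. A call with a gripper value outside its range is refused whole. The fingers move at their own pace and stop on an object; "grip_force" is the grip in N (left out, the last holds). Time passes only in rows, so rows that do not move let the fingers close, or fill a call up. It gives the time, the measured TCP pose, the force and the opening at its end, in the units of the state.
- manip.read_state(): the state, without advancing time (a new reading comes with each control period).
- imaging.read_camera(name): name is "scene" or "top" or "wrist"; returns a dict with "pixels" (384x512x3 uint8, blue, green, red), "fx", "fy", "cx", "cy" (pixels), "view" (4x4, takes a point from world to camera coordinates); the wrist camera has in their place "tool_from_camera" (4x4, takes a point from camera to tool coordinates, whose origin is the TCP and whose axes are the flange's). Camera axes: x right, y down, z forward; pixel columns grow to the right and rows downward; lengths in m; the calibration is good to about 2 mm. A picture is of the moment at which its call begins: read the wrist's pose just before it. There is no depth.
- hand_in(): hands the job in, once; it reports no verdict.
The state is a dict: "time": time; "joints": joint angles; "qd": joint speeds; "effort": joint torques, N m; "position": TCP position; "orientation": TCP orientation; "contact_force": force on the tool from outside, world axes, zero at the start; "torque": the same for the moment, N m; "grip_width": finger opening in m.
Only numpy, scipy, OpenCV 4.12 (cv2) and the standard library are available. Lean on these libraries where they do the work, as an engineer would, in place of code of your own. Each camera call takes 0.05 s, during which the arm holds its last target. There are 200 camera calls.

TASK

Take the brass drift from its wooden block and, pressing only with the drift on the cup's rim, walk the started bearing cup down into the housing held in the vise, a little at a time on alternate sides so that no side ever stands more than 5 mm higher than the opposite one. How deep it goes is not known: feel for it, and finish with firm pushes of about 20 N, never over 30 N, until it is solid and square on its spacer all round. Then stand the drift back in its hole in the block, and leave the files and the tin where they are.

Things in the scene. Friction and masses are not known exactly. Their poses are not given: they have to be found in the camera images.
- vise: Red bench vise on its plywood board (300 x 270 x 18 mm), fixed. Origin: underside of the board, below the middle of the jaw gap. x is the closing direction; the spindle with its T-handle reaches 187 mm to -x at 64 mm height, the anvil 129 mm to +x. Jaws 114 mm wide (along y), jaw tops 140 mm above the bench
- housing: Dark cast-iron flanged bearing housing clamped upright and fast in the vise: round flange 120 mm across, 12 mm thick, four bright bolt holes, on an 84 mm barrel. Origin: centre of its flat top face, z up along the bore. The 60 mm bore is open at the top; at its bottom, out of sight under the cup, lies a spacer ring of unknown thickness, the solid stop for the cup, whose rim ends 1 to 11 mm above the top face
- cup: Bright steel bearing cup (plain ring, 60 mm outside, 42 mm inside, 24 mm high), started a little crooked in the housing's bore. Origin: centre of its upper rim face, at first 17 to 19 mm above the housing's face; z: its axis, tilted up to 0.05 rad. Press on the rim, 21 to 30 mm from the axis. Oiled fit: stays where left; 5 N on one side plus 0.4 N per mm/s of speed sinks that side, the far side stays about put
- drift: Plain round brass drift (bar), 16 mm thick, 100 mm long, 0.14 to 0.22 kg, standing upright in the hole of the wooden block. Origin: centre of its lower end, which is the end to press with; z along the bar
- drift_mid (a point): The middle of the drift, half-way up (50 mm above its lower end), where it is to be gripped; 26 mm above the top of the block when it stands in its hole
- block: Wooden tool block 150 x 64 x 32 mm, fixed to the bench; x along its length. Origin: centre of its underside. The drift's hole is 45 mm from the centre to +x; two short steel punches (up to 22 mm above the block) stand fixed near the other end, 80 mm and more from the drift
- block_hole (a point): Centre of the mouth of the drift's hole, on the block's top, 32 mm above the bench: 19 mm across, 24 mm deep, flat bottom. When the drift stands home its lower end is 24 mm below this point
- file_yellow_mid (a point): Middle of a file with a yellow handle, 230 mm long, 22 mm high, lying loose on the vise's board on its +y side: leave it alone
- file_red_mid (a point): Middle of a file with a red handle, 230 mm long, 22 mm high, lying loose on the vise's board on its -y side: leave it alone
- tin_mid (a point): Middle of a closed green tin, 72 mm across, 62 mm high, standing loose on the bench on the other side of the vise from the block: leave it alone
Not all that is in view belongs to the job. There is more than one size of the drift; the job needs the largest.

How it is judged:
On the way, in this order (a step that is already met when the one before it is completed fails the run):
1. the drift is drawn out of its hole (distance between drift_mid and block_hole above 0.07 m), for 0.1 s.
2. the cup is pressed solid and square on the spacer: at least 8 N between the cup and the housing with its spacer, the cup tilted less than 0.02 rad (z of cup in the frame of housing below 0.0125 m and angle between cup's own z axis and vertical below 0.02 rad and contact force between cup and housing above 8 N), for 0.05 s.
At the end, for the whole second after the job is handed in: the cup, pressed solid on its spacer, sits square (tilted less than 0.02 rad, its rim less than 12.5 mm above the housing's face), and the drift stands at rest on the bottom of its hole (within 4 mm of full depth, middle within 10 mm of the hole's axis, leaning less than 0.2 rad) (z of cup in the frame of housing below 0.0125 m and angle between cup's own z axis and vertical below 0.02 rad and horizontal distance between drift_mid and block_hole below 0.01 m and z of drift_mid in the frame of block_hole below 0.03 m and angle between drift_mid's own z axis and vertical below 0.2 rad and linear speed of drift below 0.02 m/s); the robot touches nothing.
It fails at once if the cup is cocked: tilted more than 0.09 rad (about 5 mm from side to side) (angle between cup's own z axis and vertical above 0.09 rad).
It fails at once if the drift presses on the cup with more than 30 N (contact force between drift and cup above 30 N).
It fails at once if the gripper itself presses on the cup (contact force between any of the fingers, the arm and cup above 1 N).
It fails at once if a file or the tin is moved by more than 10 mm (distance of any of file_yellow_mid, file_red_mid, tin_mid from where it was at the start of the episode above 0.01 m).
It also fails if it takes over 72 s, if anything falls off the work surface, if the arm or the gripper's body presses on something with over 40 N, if the wrist force passes 120 N, or if a joint passes its speed limit or range.

## Working session

There is one attempt and no reset: what is moved stays moved. The work goes in short steps, Python scripts to look and compute and a tool call to move; the robot and the scene stay as the last step left them, time stands still between calls to the robot, and variables do not carry over. Pictures are saved under pics/ and viewed, about 8 in all and at most 12, crops included, and the job is handed in when it is done.

Besides the shell and the picture viewer there is one more tool, called after "Emit:" as name(argument=value, ...), one argument or row to a line, values as JSON. move_arm: Moves the arm, as the interface text tells. Its arguments: {"type":"object","properties":{"steps":{"type":"array"},"grip_force":{"type":"number"}},"required":["steps"]}

```bash
mkdir -p pics
cat > h.py <<'E'
import numpy as np, cv2
from plant import manip, imaging, hand_in
from scipy.spatial.transform import Rotation as R
def snap(n):
    s=manip.read_state(); c=imaging.read_camera(n)
    K=np.array([[c['fx'],0,c['cx']],[0,c['fy'],c['cy']],[0,0,1]])
    if n=='wrist':
        T=np.eye(4);T[:3,:3]=R.from_quat(s['orientation']).as_matrix();T[:3,3]=s['position']
        V=np.linalg.inv(T@np.array(c['tool_from_camera']))
    else: V=np.array(c['view'])
    return np.array(c['pixels']),K,V
def ray(K,V,u,v):
    d=V[:3,:3].T@np.linalg.solve(K,[u,v,1.]); o=-V[:3,:3].T@V[:3,3]; return o,d
def atz(K,V,u,v,z):
    o,d=ray(K,V,u,v); return o+d*(z-o[2])/d[2]
def proj(K,V,p):
    q=K@(V[:3,:3]@np.array(p)+V[:3,3]); return q[:2]/q[2]
def tri(obs):
    A=0;b=0
    for K,V,u,v in obs:
        o,d=ray(K,V,u,v); d=d/np.linalg.norm(d); P=np.eye(3)-np.outer(d,d); A=A+P;b=b+P@o
    return np.linalg.solve(A,b)
E
python3 - <<'E'
from h import *
import pickle
D={n:snap(n) for n in ('scene','top','wrist')}
pickle.dump(D,open('d0.pkl','wb'))
s=manip.read_state();print({k:np.round(v,4) for k,v in s.items()}, manip.grip_depth)
for n in ('scene','top'): print(n,D[n][1],np.round(D[n][2],3)); cv2.imwrite(f'pics/{n}0.png',cv2.resize(D[n][0],(800,600)))
E
```

```text
{'time': np.float64(0.15), 'joints': array([ 1.1981,  0.3217, -0.0701,  1.4514,  0.0226,  1.3708, -0.0569]), 'qd': array([ 0.0014, -0.0021,  0.0013, -0.0038,  0.002 ,  0.    ,  0.0006]), 'effort': array([-6.00000e-04, -4.94095e+01, -3.83100e-01, -3.14685e+01,
        1.29000e-02,  8.30000e-03,  0.00000e+00]), 'position': array([ 0.245 , -0.6016,  0.2304]), 'orientation': array([ 9.814e-01,  1.922e-01, -2.000e-04, -8.000e-04]), 'contact_force': array([-0.1845, -0.201 ,  0.5673]), 'torque': array([ 0.0684, -0.0122, -0.001 ]), 'grip_width': np.float64(0.0854)} -0.0187
scene [[482.41269454   0.         257.76291312]
 [  0.         482.41269454 190.65898536]
 [  0.           0.           1.        ]] [[-0.698  0.716  0.01   0.343]
 [ 0.387  0.39  -0.836 -0.132]
 [-0.602 -0.579 -0.549  1.8  ]
 [ 0.     0.     0.     1.   ]]
top [[455.08007736   0.         255.54005519]
 [  0.         455.08007736 188.34375314]
 [  0.           0.           1.        ]] [[-1.000e-03 -1.000e+00 -2.700e-02  6.300e-02]
 [-9.870e-01  6.000e-03 -1.600e-01  5.710e-01]
 [ 1.600e-01  2.700e-02 -9.870e-01  1.229e+00]
 [ 0.000e+00  0.000e+00  0.000e+00  1.000e+00]]
```

View pics/scene0.png

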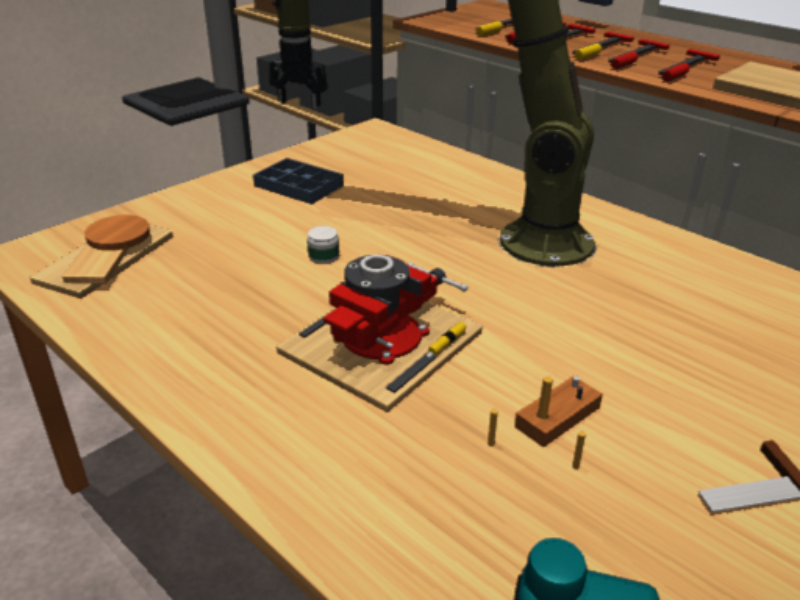

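View pics/top0.png

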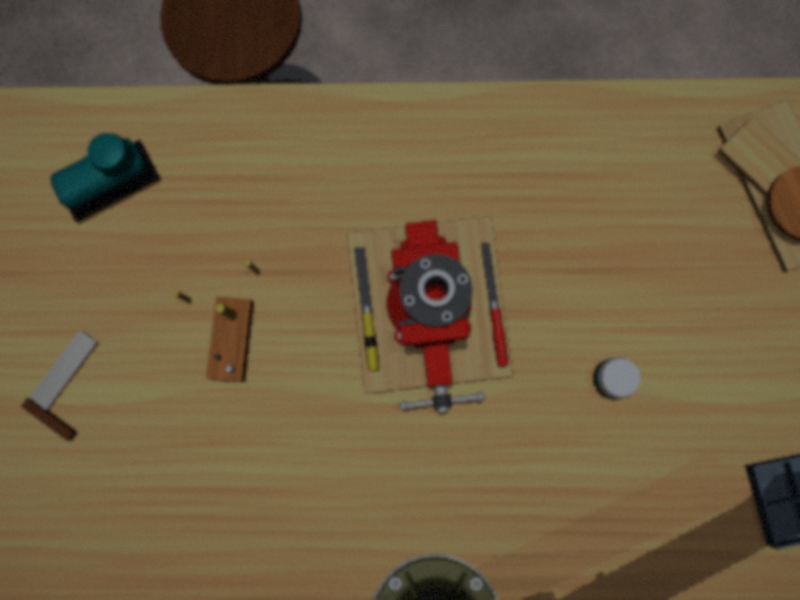

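The scene picture shows the drift standing in the block at scene (545,398) and top (222,308). Things that could be mistaken for it are two thin loose brass bars at scene (492,428) and (579,450), top (252,267) and (180,296), and the two punches at top (217,357) and (229,369). I choose the thick bar in the block's hole and check it in close crops.

Run:
```python
from h import *
import pickle
D=pickle.load(open('d0.pkl','rb'))
# crops in native px, x5
def crop(n,x,y,w,h,f): return cv2.resize(D[n][0][y:y+h,x:x+w],None,fx=f,fy=f,interpolation=cv2.INTER_CUBIC)
a=crop('scene',320,230,80,60,5); b=crop('top',125,165,80,60,5)
c=crop('scene',200,150,80,60,5); d=crop('top',240,155,80,60,5)
cv2.imwrite('pics/crops.png',np.vstack([np.hstack([a,b]),np.hstack([c,d])]))
```

```text
(no output)
```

View pics/crops.png

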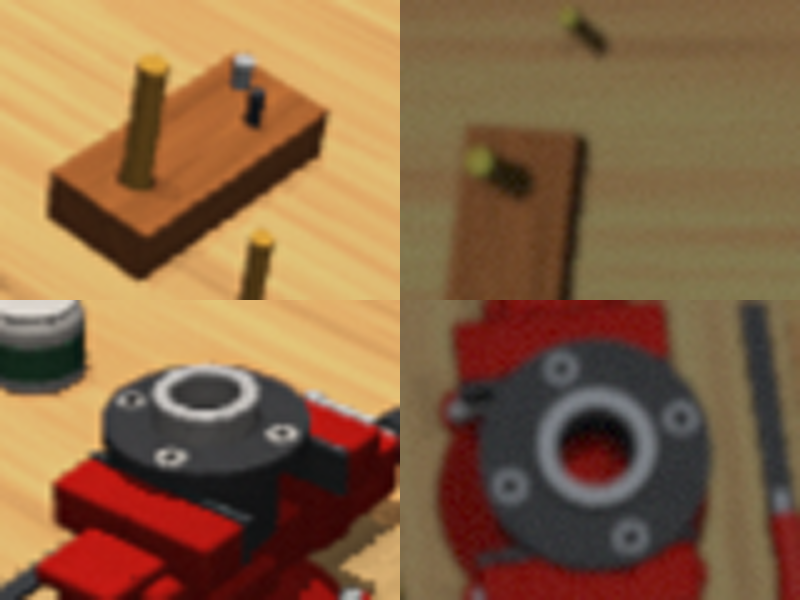

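The crops confirm the drift: a thick bar in the block, top at native scene (350,243) and top (141,197). The cup rim's centre is at scene (241,169) and top (279,184).

Run:
```python
from h import *
import pickle
D=pickle.load(open('d0.pkl','rb'))
S=D['scene'][1:];T=D['top'][1:]
print('drifttop',tri([(*S,350.4,242.8),(*T,141,197.2)]), 'top z=.108',atz(*T,141,197.2,.108),'scene',atz(*S,350.4,242.8,.108))
print('mouth scene',atz(*S,347.4,266,.032))
print('cup',tri([(*S,241,168.6),(*T,279.4,184.2)]))
for z in (.17,.18,.19,.2): print(z,atz(*T,279.4,184.2,z),atz(*S,241,168.6,z))
for p in [(138.6,190.4),(161.4,192),(132.5,243.2),(155.5,243.8)]: print(atz(*T,*p,.032))
print('vise board corners',[np.round(atz(*T,u/1.5625,v/1.5625,.018),3)[:2] for u,v in [(348,234),(493,219),(365,391),(511,376)]])
s=manip.read_state();print(R.from_quat(s['orientation']).as_matrix().round(3))
print(np.array(imaging.read_camera('wrist')['tool_from_camera']).round(3), D['wrist'][1])
```

```text
drifttop [0.53917448 0.36733811 0.1068475 ] top z=.108 [0.53935034 0.36650766 0.108     ] scene [0.53998419 0.36848754 0.108     ]
mouth scene [0.54018883 0.36993834 0.032     ]
cup [ 0.5605383  -0.00203234  0.17517053]
0.17 [ 0.5618408  -0.00261885  0.17      ] [ 0.55420221 -0.00777749  0.17      ]
0.18 [ 0.56012458 -0.00235995  0.18      ] [0.56586194 0.00439486 0.18      ]
0.19 [ 0.55840836 -0.00210106  0.19      ] [0.57752167 0.01656722 0.19      ]
0.2 [ 0.55669215 -0.00184217  0.2       ] [0.58918139 0.02873957 0.2       ]
[0.56994865 0.3957315  0.032     ]
[0.56496512 0.33005468 0.032     ]
[0.42011157 0.40692783 0.032     ]
[0.41828881 0.34195797 0.032     ]
vise board corners [array([0.691, 0.158]), array([ 0.717, -0.113]), array([0.4  , 0.124]), array([ 0.427, -0.138])]
[[ 0.926  0.377 -0.001]
 [ 0.377 -0.926  0.001]
 [-0.    -0.002 -1.   ]]
[[-0.    -0.965 -0.263  0.067]
 [ 1.    -0.     0.    -0.001]
 [-0.001 -0.263  0.965 -0.143]
 [ 0.     0.     0.     1.   ]] [[308.40873359   0.         255.17951705]
 [  0.         308.40873359 190.71209626]
 [  0.           0.           1.        ]]
```

Emit:
move_arm(
  steps=[
    [0,0,-0.1184,0,0,-0.006,1],
    [0,0,-0.1184,0,0,-0.006,1],
    [0,0,-0.1184,0,0,-0.006,1],
    [0,0,-0.1184,0,0,-0.006,1],
    [0,0,-0.1184,0,0,-0.006,1],
    [0,0,-0.1184,0,0,-0.006,1],
    [0,0,-0.1184,0,0,-0.006,1],
    [0,0,-0.1184,0,0,-0.006,1],
    [0,0,-0.1184,0,0,-0.006,1],
    [0,0,-0.1184,0,0,-0.006,1],
  ],
)

```text
time: 1.03
position: [0.2451, -0.6019, 0.2913]
orientation: [0.705, 0.709, 0.0, -0.0]
contact_force: [-0.1, 0.2, -0.6]
grip_width: 0.0857
```

Emit:
move_arm(
  steps=[
    [0,0,0,0.03,0.0157,0,1],
    [0,0,0,0.03,0.0157,0,1],
    [0,0,0,0.03,0.0157,0,1],
    [0,0,0,0.03,0.0157,0,1],
    [0,0,0,0.03,0.0157,0,1],
    [0,0,0,0.03,0.0157,0,1],
    [0,0,0,0.03,0.0157,0,1],
    [0,0,0,0.03,0.0157,0,1],
    [0,0,0,0.03,0.0157,0,1],
    [0,0,0,0.03,0.0157,0,1],
  ],
)

```text
time: 1.87
position: [0.4026, -0.3004, 0.2913]
orientation: [0.707, 0.707, -0.0, 0.0]
contact_force: [0.8, 0.2, -0.6]
grip_width: 0.0855
```

Emit:
move_arm(
  steps=[
    [0,0,0,0.033,0.0174,0,1],
    [0,0,0,0.033,0.0174,0,1],
    [0,0,0,0.033,0.0174,0,1],
    [0,0,0,0.033,0.0174,0,1],
    [0,0,0,0.033,0.0174,0,1],
    [0,0,0,0.033,0.0174,0,1],
    [0,0,0,0.033,0.0174,0,1],
    [0,0,0,0.033,0.0174,0,1],
    [0,0,0,0.033,0.0174,0,1],
    [0,0,0,0,0,0,1],
  ],
)

```text
time: 2.7
position: [0.5602, 0.0044, 0.2913]
orientation: [0.703, 0.711, 0.003, -0.002]
contact_force: [-1.8, 0.1, -0.5]
grip_width: 0.0853
```

Run:
```python
from h import *
import pickle
W=snap('wrist'); pickle.dump(W,open('w1.pkl','wb'))
s=manip.read_state();print({k:np.round(v,4) for k,v in s.items() if k not in('effort','qd')}); print(R.from_quat(s['orientation']).as_matrix().round(4))
cv2.imwrite('pics/w1.png',cv2.resize(W[0],(800,600)))
```

```text
{'time': np.float64(2.75), 'joints': array([ 0.6481,  0.1682, -0.7791,  1.5655,  0.1157,  1.4563, -0.1285]), 'position': array([5.593e-01, 5.000e-04, 2.911e-01]), 'orientation': array([ 0.704 ,  0.7102,  0.001 , -0.001 ]), 'contact_force': array([-0.4936,  0.0078, -0.6263]), 'torque': array([-0.0403,  0.0711,  0.0564]), 'grip_width': np.float64(0.0855)}
[[-0.0087  1.     -0.    ]
 [ 1.      0.0087  0.0029]
 [ 0.0029  0.     -1.    ]]
```

View pics/w1.png

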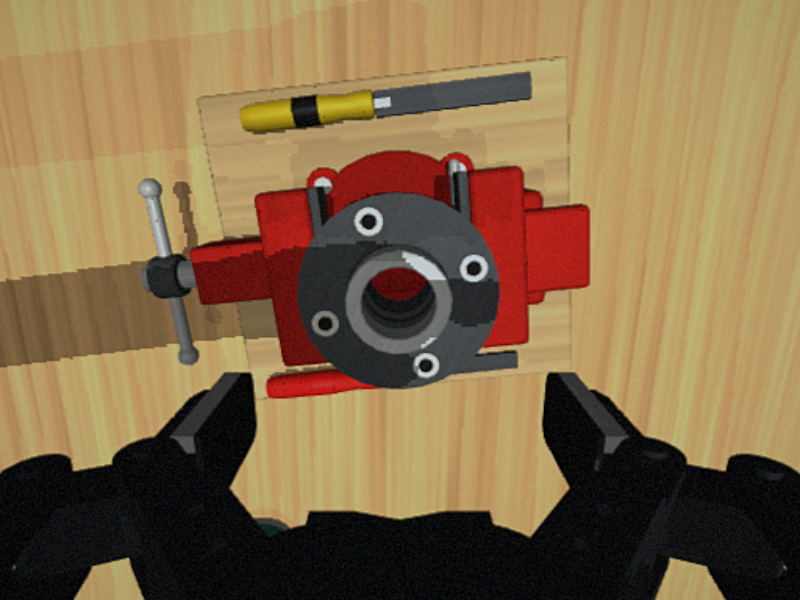

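The wrist picture shows the cup rim centred at about (399,300), the flange centred at (398,290), and the files clear on both sides.

Run:
```python
from h import *
import pickle
_,K,V=pickle.load(open('w1.pkl','rb')); f=1.5625
for z in (.172,.176,.18): 
  print(z,'rim c',atz(K,V,399/f,300/f,z).round(4),'rim dia',(np.linalg.norm(atz(K,V,345/f,300/f,z)-atz(K,V,453/f,300/f,z))).round(4))
for z in (.15,.155,.16): print(z,'flange c',atz(K,V,398/f,290/f,z).round(4),(np.linalg.norm(atz(K,V,298/f,290/f,z)-atz(K,V,498/f,290/f,z))).round(4))
```

```text
0.172 rim c [ 5.61e-01 -2.00e-04  1.72e-01] rim dia 0.0609
0.176 rim c [0.561  0.0009 0.176 ] rim dia 0.06
0.18 rim c [0.561 0.002 0.18 ] rim dia 0.0591
0.15 flange c [5.605e-01 1.000e-04 1.500e-01] 0.1216
0.155 flange c [0.5605 0.0013 0.155 ] 0.1195
0.16 flange c [0.5605 0.0026 0.16  ] 0.1173
```

Emit:
move_arm(
  steps=[
    [0,0,0,0.037,-0.002,0,1],
    [0,0,0,0.037,-0.002,0,1],
    [0,0,0,0.037,-0.002,0,1],
    [0,0,0,0.037,-0.002,0,1],
    [0,0,0,0.037,-0.002,0,1],
    [0,0,0,0.037,-0.002,0,1],
    [0,0,0,0.037,-0.002,0.02,1],
    [0,0,0,0.037,-0.002,0.03,1],
    [0,0,0,0.02,-0.001,0.03,1],
    [0,0,0,0,0,0,1],
  ],
)

```text
time: 3.58
position: [0.5374, 0.3086, 0.209]
orientation: [0.705, 0.709, -0.004, -0.003]
contact_force: [-1.9, -1.1, -0.4]
grip_width: 0.0857
```

Run:
```python
from h import *
import pickle
snap('wrist');W=snap('wrist'); pickle.dump(W,open('w2.pkl','wb'))
s=manip.read_state();print({k:np.round(v,4) for k,v in s.items() if k not in('effort','qd')})
cv2.imwrite('pics/w2.png',cv2.resize(W[0],(800,600)))
```

```text
{'time': np.float64(3.6833), 'joints': array([ 0.1379,  0.4016, -0.8951,  1.5239,  0.3162,  1.3717, -0.7812]), 'position': array([0.5415, 0.3051, 0.2138]), 'orientation': array([ 7.068e-01,  7.074e-01, -1.700e-03, -2.000e-04]), 'contact_force': array([ 0.1115, -0.2768,  0.5667]), 'torque': array([-0.015 , -0.038 ,  0.0043]), 'grip_width': np.float64(0.0855)}
```

View pics/w2.png

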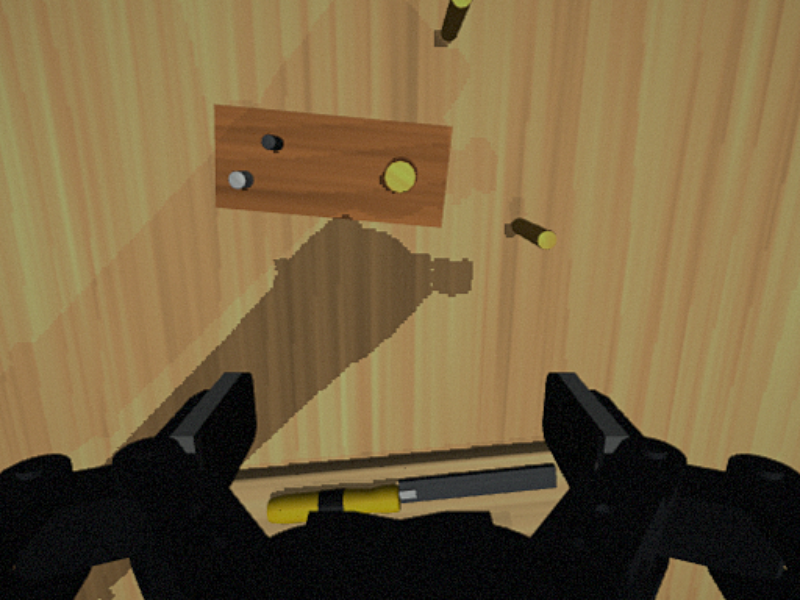

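The drift top is at (400,176). A small standing bar at (546,240) is near where the right finger would come down, so I'm working out where it stands.

Run:
```python
from h import *
import pickle
_,K,V=pickle.load(open('w2.pkl','rb')); f=1.5625
print('drift',atz(K,V,400/f,176/f,.108).round(4))
print('small base',atz(K,V,510/f,230/f,.0).round(4),[atz(K,V,546/f,240/f,z).round(3) for z in (.05,.07)])
print('small2 base',atz(K,V,441/f,40/f,.0).round(4))
for p in [(215,105),(451,127),(441,227),(216,207)]: print(atz(K,V,p[0]/f,p[1]/f,.032).round(4))
for p in [(271,142),(239,180)]: print('punch',atz(K,V,p[0]/f,p[1]/f,.054).round(4))
_,K,V=pickle.load(open('w1.pkl','rb'))
```

```text
drift [0.5396 0.3689 0.108 ]
small base [0.6201 0.3285 0.    ] [array([0.632, 0.329, 0.05 ]), array([0.626, 0.332, 0.07 ])]
small2 base [0.5662 0.4541 0.    ]
[0.4236 0.4098 0.032 ]
[0.5715 0.3973 0.032 ]
[0.5669 0.3344 0.032 ]
[0.4181 0.3469 0.032 ]
punch [0.4628 0.387  0.054 ]
punch [0.442 0.365 0.054]
```

Emit:
move_arm(
  steps=[
    [0,0,0,0.0212,0,0,0.3],
    [0,0,0,0.0212,0,0,0.3],
    [0,0,0,0.0212,0,0,0.3],
    [0,0,0,0,0,0.02,0.3],
    [0,0,0,0,0,0.03,0.3],
    [0,0,0,0,0,0.03,0.3],
    [0,0,0,0,0,0.01,0.3],
    [0,0,0,0,0,0,0.3],
    [0,0,0,0,0,0,0.3],
    [0,0,0,0,0,0,0.3],
  ],
)

```text
time: 4.52
position: [0.5437, 0.3698, 0.1279]
orientation: [0.708, 0.707, 0.002, 0.001]
contact_force: [-0.8, 1.1, 0.4]
grip_width: 0.0553
```

Run:
```python
from h import *
import pickle
W=snap('wrist'); pickle.dump(W,open('w3.pkl','wb'))
s=manip.read_state();print({k:np.round(v,4) for k,v in s.items() if k not in('effort','qd')});print(R.from_quat(s['orientation']).as_matrix().round(4))
cv2.imwrite('pics/w3.png',cv2.resize(W[0],(640,480)))
```

```text
{'time': np.float64(4.5667), 'joints': array([-0.0105,  0.5412, -0.8535,  1.5363,  0.4221,  1.2533, -0.9258]), 'position': array([0.5435, 0.3701, 0.128 ]), 'orientation': array([7.074e-01, 7.068e-01, 1.900e-03, 5.000e-04]), 'contact_force': array([ 0.1853, -1.123 ,  0.9185]), 'torque': array([ 0.0085, -0.0069, -0.0171]), 'grip_width': np.float64(0.0556)}
[[ 9.0e-04  1.0e+00  3.4e-03]
 [ 1.0e+00 -9.0e-04  1.9e-03]
 [ 1.9e-03  3.4e-03 -1.0e+00]]
```

View pics/w3.png

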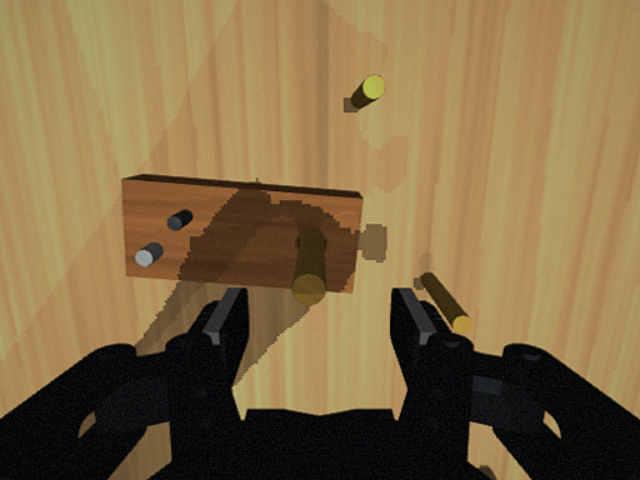

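The drift top is at (309,289), slightly left of the middle between the fingers.

Run:
```python
from h import *
import pickle
_,K,V=pickle.load(open('w3.pkl','rb')); f=1.25
print('drift',atz(K,V,309/f,289/f,.108).round(4),'small',[atz(K,V,462/f,325/f,z).round(3) for z in (.06,.08)])
```

```text
drift [0.5395 0.3691 0.108 ] small [array([0.631, 0.325, 0.06 ]), array([0.622, 0.336, 0.08 ])]
```

Emit:
move_arm(
  steps=[
    [0,0,0,-0.001,-0.004,0,0.3],
    [0,0,0,0,0,0.02,0.3],
    [0,0,0,0,0,0.025,0.3],
    [0,0,0,0,0,0.025,0.3],
    [0,0,0,0,0,0.018,0.3],
    [0,0,0,0,0,0,0.3],
    [0,0,0,0,0,0,-1],
    [0,0,0,0,0,0,-1],
    [0,0,0,0,0,0,-1],
    [0,0,0,0,0,0,-1],
  ],
  grip_force=100,
)

```text
time: 5.4
position: [0.5387, 0.369, 0.0385]
orientation: [0.707, 0.707, 0.001, 0.0]
contact_force: [0.9, -0.4, 2.8]
grip_width: 0.014
```

Emit:
move_arm(
  steps=[
    [0,0,0,0,0,0,-1],
    [0,0,0,0,0,0,-1],
    [0,0,0,0,0,0,-1],
    [0,0,0,0,0,0,-1],
    [0,0,0,0,0,0,-1],
    [0,0,0,0,0,0,-1],
    [0,0,0,0,0,0,-1],
    [0,0,0,0,0,0,-1],
    [0,0,0,0,0,0,-1],
    [0,0,0,0,0,0,-1],
  ],
)

```text
time: 6.23
position: [0.5387, 0.369, 0.0385]
orientation: [0.707, 0.707, 0.001, 0.0]
contact_force: [0.0, 0.4, 5.4]
grip_width: 0.0137
```

Run:
```python
from h import *
s=manip.read_state();print({k:np.round(v,4) for k,v in s.items() if k not in('effort','qd')});print(R.from_quat(s['orientation']).as_matrix().round(4))
```

```text
{'time': np.float64(6.2333), 'joints': array([-0.04  ,  0.6216, -0.8068,  1.6199,  0.4892,  1.1111, -0.9749]), 'position': array([0.5387, 0.369 , 0.0385]), 'orientation': array([7.071e-01, 7.071e-01, 8.000e-04, 4.000e-04]), 'contact_force': array([0.0254, 0.4007, 5.3612]), 'torque': array([-0.1522, -0.0678,  0.0291]), 'grip_width': np.float64(0.0137)}
[[ 1.0e-04  1.0e+00  1.7e-03]
 [ 1.0e+00 -1.0e-04  7.0e-04]
 [ 7.0e-04  1.7e-03 -1.0e+00]]
```

Emit:
move_arm(
  steps=[
    [0,0,0,0,0,-0.02,-1],
    [0,0,0,0,0,-0.035,-1],
    [0,0,0,0,0,-0.035,-1],
    [0,0,0,0,0,-0.035,-1],
    [0,0,0,0,0,-0.035,-1],
    [0,0,0,0,0,-0.035,-1],
    [0,0,0,0,0,-0.0265,-1],
    [0,0,0,-0.02,0,0,-1],
    [0,0,0,-0.02,0,0,-1],
    [0,0,0,0,0,0,-1],
  ],
)

```text
time: 7.07
position: [0.5394, 0.324, 0.2584]
orientation: [0.709, 0.705, -0.001, 0.002]
contact_force: [1.6, -0.7, -2.4]
grip_width: 0.0137
```

Run:
```python
from h import *
W=snap('wrist')
s=manip.read_state();print({k:np.round(v,4) for k,v in s.items() if k not in('effort','qd')})
cv2.imwrite('pics/w4.png',cv2.resize(W[0],(640,480)))
```

```text
{'time': np.float64(7.1167), 'joints': array([ 0.0983,  0.3971, -0.9057,  1.4399,  0.3131,  1.4563, -0.8092]), 'position': array([0.5389, 0.3257, 0.2581]), 'orientation': array([ 0.7085,  0.7057, -0.001 ,  0.0009]), 'contact_force': array([ 0.0537, -0.3655, -1.9497]), 'torque': array([ 0.0031, -0.0292,  0.0478]), 'grip_width': np.float64(0.0137)}
```

View pics/w4.png

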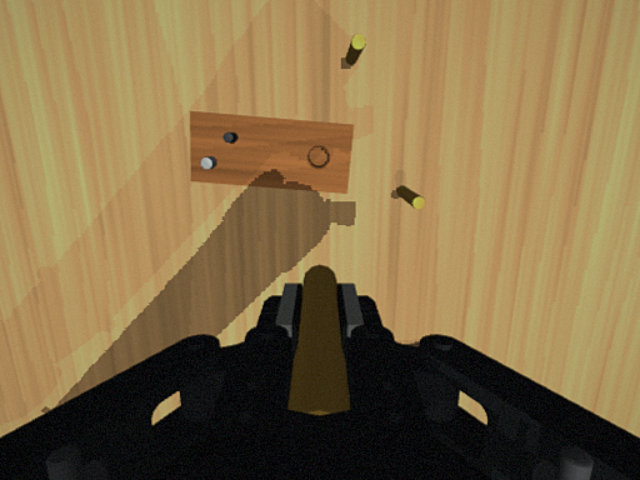

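The drift is held straight between the pads, and the empty hole is at (318,157). Next I carry it to the cup's +y side.

Emit:
move_arm(
  steps=[
    [0,0,0,-0.03,0.002,0,-1],
    [0,0,0,-0.03,0.002,0,-1],
    [0,0,0,-0.03,0.002,0,-1],
    [0,0,0,-0.03,0.002,0,-1],
    [0,0,0,-0.03,0.002,0,-1],
    [0,0,0,-0.03,0.002,0,-1],
    [0,0,0,-0.03,0.002,0,-1],
    [0,0,0,-0.03,0.002,0,-1],
    [0,0,0,-0.03,0.002,0,-1],
    [0,0,0,-0.03,0.002,0,-1],
  ],
)

```text
time: 7.95
position: [0.5576, 0.0282, 0.2582]
orientation: [0.707, 0.708, -0.0, -0.001]
contact_force: [-0.2, -0.4, -0.8]
grip_width: 0.0139
```

Emit:
move_arm(
  steps=[
    [0,0,0,0,0,0,-1],
    [0,0,0,0,0,0.02,-1],
    [0,0,0,0,0,0.015,-1],
    [0,0,0,0,0,0.01,-1],
    [0,0,0,0,0,0,-1],
    [0,0,0,0,0,0,-1],
    [0,0,0,0,0,0,-1],
    [0,0,0,0,0,0,-1],
    [0,0,0,0,0,0,-1],
    [0,0,0,0,0,0,-1],
  ],
)

```text
time: 8.78
position: [0.5584, 0.0287, 0.2144]
orientation: [0.707, 0.707, 0.0, 0.0]
contact_force: [-0.4, -0.2, -1.4]
grip_width: 0.0136
```

```bash
cat > st.py <<'E'
from h import *
s=manip.read_state();print({k:np.round(v,4) for k,v in s.items() if k in('time','position','contact_force','torque')});print(R.from_quat(s['orientation']).as_matrix().round(4))
E
python3 st.py
```

```text
{'time': np.float64(8.7833), 'position': array([0.5584, 0.0287, 0.2144]), 'contact_force': array([-0.4237, -0.1504, -1.3615]), 'torque': array([-0.0529,  0.0482, -0.0057])}
[[-1.0e-04  1.0e+00  1.1e-03]
 [ 1.0e+00  1.0e-04 -2.0e-04]
 [-2.0e-04  1.1e-03 -1.0e+00]]
```

Emit:
move_arm(
  steps=[
    [0,0,0,-0.002,0.0025,0,-1],
    [0,0,0,0,0,0.002,-1],
    [0,0,0,0,0,0.001,-1],
    [0,0,0,0,0,0.001,-1],
    [0,0,0,0,0,0.001,-1],
    [0,0,0,0,0,0.001,-1],
    [0,0,0,0,0,0.001,-1],
    [0,0,0,0,0,0,-1],
    [0,0,0,0,0,0,-1],
    [0,0,0,0,0,0,-1],
  ],
)

```text
time: 9.62
position: [0.5605, 0.0266, 0.2068]
orientation: [0.707, 0.707, -0.0, 0.0]
contact_force: [-0.4, -0.4, -1.3]
grip_width: 0.0138
```

Emit:
move_arm(
  steps=[
    [0,0,0,0,0,-0.006,-1],
    [0,0,0,-0.0255,0,0,-1],
    [0,0,0,-0.0255,0,0,-1],
    [0,0,0,0,0,0,-1],
    [0,0,0,0,0,0.003,-1],
    [0,0,0,0,0,0.001,-1],
    [0,0,0,0,0,0.001,-1],
    [0,0,0,0,0,0.001,-1],
    [0,0,0,0,0,0,-1],
    [0,0,0,0,0,0,-1],
  ],
)

```text
time: 10.45
position: [0.5606, -0.0236, 0.2069]
orientation: [0.707, 0.708, 0.0, 0.0]
contact_force: [-0.4, -0.3, -0.4]
grip_width: 0.0137
```

Emit:
move_arm(
  steps=[
    [0,0,0,0,0,-0.006,-1],
    [0,0,0,0.0125,0.013,0,-1],
    [0,0,0,0.0125,0.013,0,-1],
    [0,0,0,0,0,0,-1],
    [0,0,0,0,0,0.003,-1],
    [0,0,0,0,0,0.001,-1],
    [0,0,0,0,0,0.001,-1],
    [0,0,0,0,0,0.001,-1],
    [0,0,0,0,0,0,-1],
    [0,0,0,0,0,0,-1],
  ],
)

```text
time: 11.28
position: [0.5863, 0.0, 0.2068]
orientation: [0.707, 0.707, -0.0, 0.0]
contact_force: [-0.0, -0.4, -1.0]
grip_width: 0.0138
```

Emit:
move_arm(
  steps=[
    [0,0,0,0,0,-0.006,-1],
    [0,0,0,0,-0.0255,0,-1],
    [0,0,0,0,-0.0255,0,-1],
    [0,0,0,0,0,0,-1],
    [0,0,0,0,0,0.003,-1],
    [0,0,0,0,0,0.001,-1],
    [0,0,0,0,0,0.001,-1],
    [0,0,0,0,0,0.001,-1],
    [0,0,0,0,0,0,-1],
    [0,0,0,0,0,0,-1],
  ],
)

```text
time: 12.12
position: [0.5362, 0.0006, 0.2069]
orientation: [0.707, 0.707, 0.0, 0.0]
contact_force: [0.1, 0.1, 0.3]
grip_width: 0.0136
```

Emit:
move_arm(
  steps=[
    [0,0,0,0,0,0.001,-1],
    [0,0,0,0,0,0.001,-1],
    [0,0,0,0,0,0,-1],
    [0,0,0,0,0,0,-1],
    [0,0,0,0,0,0,-1],
    [0,0,0,0,0,0,-1],
    [0,0,0,0,0,0,-1],
    [0,0,0,0,0,0,-1],
    [0,0,0,0,0,0,-1],
    [0,0,0,0,0,0,-1],
  ],
)

```text
time: 12.95
position: [0.5359, 0.0006, 0.2048]
orientation: [0.707, 0.707, 0.0, 0.0]
contact_force: [1.9, 0.3, 2.4]
grip_width: 0.0135
```

Contact is on the -x side at about 0.206. The arm looks stiff, so before pressing I'll feel the housing's flat face beside the cup, away from the bolt holes. That gives me the face height and the force per mm of overrun.

Emit:
move_arm(
  steps=[
    [0,0,0,0,0,-0.008,-1],
    [0,0,0,-0.021,0.0035,0,-1],
    [0,0,0,-0.021,0.0035,0,-1],
    [0,0,0,0,0,0.01,-1],
    [0,0,0,0,0,0.009,-1],
    [0,0,0,0,0,0.0005,-1],
    [0,0,0,0,0,0.0005,-1],
    [0,0,0,0,0,0.0005,-1],
    [0,0,0,0,0,0.0005,-1],
    [0,0,0,0,0,0,-1],
  ],
)

```text
time: 13.78
position: [0.5426, -0.0409, 0.192]
orientation: [0.707, 0.707, 0.0, 0.0]
contact_force: [0.6, -0.7, -1.9]
grip_width: 0.0133
```

Emit:
move_arm(
  steps=[
    [0,0,0,0,0,0.0005,-1],
    [0,0,0,0,0,0.0005,-1],
    [0,0,0,0,0,0.0005,-1],
    [0,0,0,0,0,0.0005,-1],
    [0,0,0,0,0,0.0005,-1],
    [0,0,0,0,0,0,-1],
    [0,0,0,0,0,0,-1],
    [0,0,0,0,0,0,-1],
    [0,0,0,0,0,0,-1],
    [0,0,0,0,0,0,-1],
  ],
)

```text
time: 14.62
position: [0.5426, -0.0415, 0.1894]
orientation: [0.707, 0.707, -0.0, 0.0]
contact_force: [-1.1, 0.4, 0.9]
grip_width: 0.0139
```

Emit:
move_arm(
  steps=[
    [0,0,0,0,0,0.0005,-1],
    [0,0,0,0,0,0,-1],
    [0,0,0,0,0,0,-1],
    [0,0,0,0,0,0,-1],
    [0,0,0,0,0,0,-1],
    [0,0,0,0,0,0,-1],
    [0,0,0,0,0,0,-1],
    [0,0,0,0,0,0,-1],
    [0,0,0,0,0,0,-1],
    [0,0,0,0,0,0,-1],
  ],
)

```text
time: 15.45
position: [0.5426, -0.0415, 0.1893]
orientation: [0.707, 0.707, -0.0, 0.0]
contact_force: [-2.0, -0.4, 5.1]
grip_width: 0.0136
```

Emit:
move_arm(
  steps=[
    [0,0,0,0,0,0.0005,-1],
    [0,0,0,0,0,0.0005,-1],
    [0,0,0,0,0,0,-1],
    [0,0,0,0,0,0,-1],
    [0,0,0,0,0,0,-1],
    [0,0,0,0,0,0,-1],
    [0,0,0,0,0,0,-1],
    [0,0,0,0,0,0,-1],
    [0,0,0,0,0,0,-1],
    [0,0,0,0,0,0,-1],
  ],
)

```text
time: 16.28
position: [0.5427, -0.0415, 0.1893]
orientation: [0.707, 0.707, -0.0, 0.0]
contact_force: [-3.9, -0.3, 11.2]
grip_width: 0.014
```

The face is felt at TCP 0.1893, with about 6–7 N per mm of commanded overrun, so pushes of 3 mm are safe even at the stop. Now I walk the cup down, starting on the -x side.

Emit:
move_arm(
  steps=[
    [0,0,0,0,0,-0.025,-1],
    [0,0,0,0.021,-0.0035,0,-1],
    [0,0,0,0.021,-0.0035,0,-1],
    [0,0,0,0,0,0.004,-1],
    [0,0,0,0,0,0.002,-1],
    [0,0,0,0,0,0.001,-1],
    [0,0,0,0,0,0.001,-1],
    [0,0,0,0,0,0.001,-1],
    [0,0,0,0,0,0.0006,-1],
    [0,0,0,0,0,0,-1],
  ],
)

```text
time: 17.12
position: [0.5354, 0.0, 0.2035]
orientation: [0.707, 0.707, -0.0, -0.0]
contact_force: [-2.5, 0.3, 3.3]
grip_width: 0.014
```

Emit:
move_arm(
  steps=[
    [0,0,0,0,0,-0.007,-1],
    [0,0,0,0,0.0255,0,-1],
    [0,0,0,0,0.0255,0,-1],
    [0,0,0,0,0,0.002,-1],
    [0,0,0,0,0,0.002,-1],
    [0,0,0,0,0,0.001,-1],
    [0,0,0,0,0,0.001,-1],
    [0,0,0,0,0,0.001,-1],
    [0,0,0,0,0,0,-1],
    [0,0,0,0,0,0,-1],
  ],
)

```text
time: 17.95
position: [0.5863, 0.0004, 0.2035]
orientation: [0.707, 0.707, -0.0, 0.0]
contact_force: [0.7, 0.5, -1.9]
grip_width: 0.0139
```

Emit:
move_arm(
  steps=[
    [0,0,0,0,0,-0.006,-1],
    [0,0,0,0.013,-0.0126,0,-1],
    [0,0,0,0.013,-0.0126,0,-1],
    [0,0,0,0,0,0.002,-1],
    [0,0,0,0,0,0.001,-1],
    [0,0,0,0,0,0.001,-1],
    [0,0,0,0,0,0.001,-1],
    [0,0,0,0,0,0.001,-1],
    [0,0,0,0,0,0,-1],
    [0,0,0,0,0,0,-1],
  ],
)

```text
time: 18.78
position: [0.5617, 0.026, 0.2032]
orientation: [0.707, 0.707, -0.0, 0.0]
contact_force: [0.1, -0.4, -0.8]
grip_width: 0.0136
```

Emit:
move_arm(
  steps=[
    [0,0,0,0,0,-0.007,-1],
    [0,0,0,-0.0255,0,0,-1],
    [0,0,0,-0.0255,0,0,-1],
    [0,0,0,0,0,0.002,-1],
    [0,0,0,0,0,0.002,-1],
    [0,0,0,0,0,0.001,-1],
    [0,0,0,0,0,0.001,-1],
    [0,0,0,0,0,0.001,-1],
    [0,0,0,0,0,0,-1],
    [0,0,0,0,0,0,-1],
  ],
)

```text
time: 19.62
position: [0.5614, -0.0234, 0.2034]
orientation: [0.707, 0.708, 0.0, -0.0]
contact_force: [-0.6, 0.5, -1.1]
grip_width: 0.0138
```

Emit:
move_arm(
  steps=[
    [0,0,0,0,0,0.001,-1],
    [0,0,0,0,0,0.001,-1],
    [0,0,0,0,0,0.001,-1],
    [0,0,0,0,0,0,-1],
    [0,0,0,0,0,0,-1],
    [0,0,0,0,0,0,-1],
    [0,0,0,0,0,-0.007,-1],
    [0,0,0,0.0125,-0.013,0,-1],
    [0,0,0,0.0125,-0.013,0,-1],
    [0,0,0,0,0,0.002,-1],
  ],
)

```text
time: 20.45
position: [0.5337, 0.0032, 0.2053]
orientation: [0.706, 0.708, -0.0, -0.0]
contact_force: [0.5, 1.2, -1.3]
grip_width: 0.0136
```

Emit:
move_arm(
  steps=[
    [0,0,0,0,0,0.002,-1],
    [0,0,0,0,0,0.001,-1],
    [0,0,0,0,0,0.001,-1],
    [0,0,0,0,0,0.001,-1],
    [0,0,0,0,0,0,-1],
    [0,0,0,0,0,0,-1],
    [0,0,0,0,0,0,-1],
    [0,0,0,0,0,0,-1],
    [0,0,0,0,0,0,-1],
    [0,0,0,0,0,0,-1],
  ],
)

```text
time: 21.28
position: [0.5357, 0.0003, 0.2003]
orientation: [0.707, 0.707, 0.0, 0.0]
contact_force: [-0.0, -2.4, 0.5]
grip_width: 0.0136
```

Emit:
move_arm(
  steps=[
    [0,0,0,0,0,-0.007,-1],
    [0,0,0,0,0.0255,0,-1],
    [0,0,0,0,0.0255,0,-1],
    [0,0,0,0,0,0.002,-1],
    [0,0,0,0,0,0.002,-1],
    [0,0,0,0,0,0.001,-1],
    [0,0,0,0,0,0.001,-1],
    [0,0,0,0,0,0.001,-1],
    [0,0,0,0,0,0,-1],
    [0,0,0,0,0,0,-1],
  ],
)

```text
time: 22.12
position: [0.586, 0.0007, 0.2005]
orientation: [0.707, 0.707, -0.0, 0.0]
contact_force: [-0.3, 0.1, -1.7]
grip_width: 0.0135
```

Emit:
move_arm(
  steps=[
    [0,0,0,0,0,-0.007,-1],
    [0,0,0,0.013,-0.0126,0,-1],
    [0,0,0,0.013,-0.0126,0,-1],
    [0,0,0,0,0,0.002,-1],
    [0,0,0,0,0,0.002,-1],
    [0,0,0,0,0,0.001,-1],
    [0,0,0,0,0,0.001,-1],
    [0,0,0,0,0,0.001,-1],
    [0,0,0,0,0,0,-1],
    [0,0,0,0,0,0,-1],
  ],
)

```text
time: 22.95
position: [0.5616, 0.0257, 0.2004]
orientation: [0.707, 0.707, -0.0, 0.0]
contact_force: [-0.2, -1.6, 1.4]
grip_width: 0.0136
```

Only -x and the y sides have touched so far, so I'm feeling where the +x side stands.

Emit:
move_arm(
  steps=[
    [0,0,0,0,0,-0.006,-1],
    [0,0,0,-0.013,0.0126,0,-1],
    [0,0,0,-0.013,0.0126,0,-1],
    [0,0,0,0,0,0.003,-1],
    [0,0,0,0,0,0.002,-1],
    [0,0,0,0,0,0.001,-1],
    [0,0,0,0,0,0.0005,-1],
    [0,0,0,0,0,0.0005,-1],
    [0,0,0,0,0,0,-1],
    [0,0,0,0,0,0,-1],
  ],
)

```text
time: 23.78
position: [0.5863, 0.0006, 0.1997]
orientation: [0.707, 0.707, -0.0, 0.0]
contact_force: [-1.0, -1.7, 3.4]
grip_width: 0.0136
```

```bash
python3 st.py
python3 - <<'E'
from h import *
import pickle
W=snap('wrist'); S=snap('scene'); pickle.dump((W,S),open('w5.pkl','wb'))
a=cv2.resize(W[0][100:280,140:380],None,fx=3.3,fy=3.3,interpolation=cv2.INTER_CUBIC)
cv2.imwrite('pics/w5.png',a[:600,:800])
E
```

```text
{'time': np.float64(23.7833), 'position': array([0.5863, 0.0006, 0.1997]), 'contact_force': array([-1.0325, -1.7458,  3.3688]), 'torque': array([-0.5059,  0.1833, -0.0302])}
[[-3.e-04  1.e+00  5.e-04]
 [ 1.e+00  3.e-04 -8.e-04]
 [-8.e-04  5.e-04 -1.e+00]]
```

View pics/w5.png

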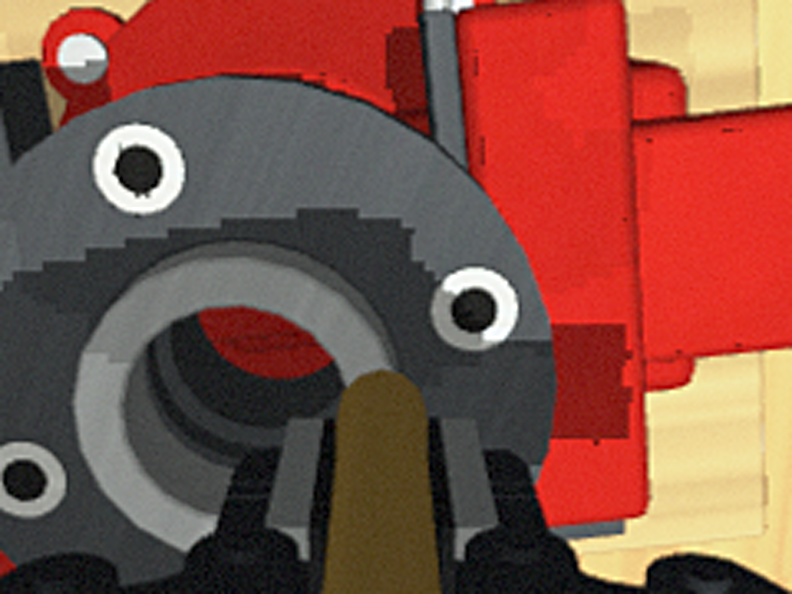

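The crop shows the drift standing on the cup's +x rim at about (380,390), and the cup looks about level. All four sides touch near TCP 0.200. Next I go down in 3 mm rounds.

Emit:
move_arm(
  steps=[
    [0,0,0,0,0,-0.006,-1],
    [0,0,0,0,-0.0253,0,-1],
    [0,0,0,0,-0.0253,0,-1],
    [0,0,0,0,0,0.003,-1],
    [0,0,0,0,0,0.0015,-1],
    [0,0,0,0,0,0.001,-1],
    [0,0,0,0,0,0.001,-1],
    [0,0,0,0,0,0.001,-1],
    [0,0,0,0,0,0.001,-1],
    [0,0,0,0,0,0,-1],
  ],
)

```text
time: 24.72
position: [0.5361, 0.0009, 0.1974]
orientation: [0.707, 0.707, -0.0, -0.0]
contact_force: [-2.7, -0.2, 4.3]
grip_width: 0.0136
```

Emit:
move_arm(
  steps=[
    [0,0,0,0,0,-0.008,-1],
    [0,0,0,0,0.0253,0,-1],
    [0,0,0,0,0.0253,0,-1],
    [0,0,0,0,0,0.0025,-1],
    [0,0,0,0,0,0.0015,-1],
    [0,0,0,0,0,0.001,-1],
    [0,0,0,0,0,0.001,-1],
    [0,0,0,0,0,0.001,-1],
    [0,0,0,0,0,0.001,-1],
    [0,0,0,0,0,0,-1],
  ],
)

```text
time: 25.55
position: [0.5859, 0.0007, 0.1975]
orientation: [0.707, 0.707, -0.0, 0.0]
contact_force: [-3.3, -0.7, 2.8]
grip_width: 0.0133
```

Emit:
move_arm(
  steps=[
    [0,0,0,0,0,-0.008,-1],
    [0,0,0,0.013,-0.0126,0,-1],
    [0,0,0,0.013,-0.0126,0,-1],
    [0,0,0,0,0,0.0025,-1],
    [0,0,0,0,0,0.0015,-1],
    [0,0,0,0,0,0.001,-1],
    [0,0,0,0,0,0.001,-1],
    [0,0,0,0,0,0.001,-1],
    [0,0,0,0,0,0.001,-1],
    [0,0,0,0,0,0,-1],
  ],
)

```text
time: 26.38
position: [0.5616, 0.0258, 0.197]
orientation: [0.707, 0.707, -0.0, 0.0]
contact_force: [-0.7, -2.2, 1.6]
grip_width: 0.0136
```

Emit:
move_arm(
  steps=[
    [0,0,0,0,0,-0.008,-1],
    [0,0,0,-0.0255,0,0,-1],
    [0,0,0,-0.0255,0,0,-1],
    [0,0,0,0,0,0.0025,-1],
    [0,0,0,0,0,0.0015,-1],
    [0,0,0,0,0,0.001,-1],
    [0,0,0,0,0,0.001,-1],
    [0,0,0,0,0,0.001,-1],
    [0,0,0,0,0,0.001,-1],
    [0,0,0,0,0,0,-1],
  ],
)

```text
time: 27.22
position: [0.5612, -0.0234, 0.1969]
orientation: [0.707, 0.708, 0.0, -0.0]
contact_force: [1.2, 0.6, -1.4]
grip_width: 0.014
```

Emit:
move_arm(
  steps=[
    [0,0,0,0,0,0.001,-1],
    [0,0,0,0,0,0.001,-1],
    [0,0,0,0,0,0.0005,-1],
    [0,0,0,0,0,0,-1],
    [0,0,0,0,0,0,-1],
    [0,0,0,0,0,0,-1],
    [0,0,0,0,0,0,-1],
    [0,0,0,0,0,0,-1],
    [0,0,0,0,0,0,-1],
    [0,0,0,0,0,0,-1],
  ],
)

```text
time: 28.05
position: [0.5613, -0.0242, 0.1941]
orientation: [0.707, 0.707, 0.0, 0.0]
contact_force: [-0.8, 1.5, 1.0]
grip_width: 0.014
```

Emit:
move_arm(
  steps=[
    [0,0,0,0,0,-0.008,-1],
    [0,0,0,0.0255,0,0,-1],
    [0,0,0,0.0255,0,0,-1],
    [0,0,0,0,0,0.003,-1],
    [0,0,0,0,0,0.0015,-1],
    [0,0,0,0,0,0.001,-1],
    [0,0,0,0,0,0.001,-1],
    [0,0,0,0,0,0.001,-1],
    [0,0,0,0,0,0.001,-1],
    [0,0,0,0,0,0,-1],
  ],
)

```text
time: 28.88
position: [0.5613, 0.025, 0.194]
orientation: [0.708, 0.707, -0.001, 0.001]
contact_force: [-0.7, -3.8, 1.3]
grip_width: 0.0139
```

Emit:
move_arm(
  steps=[
    [0,0,0,0,0,-0.008,-1],
    [0,0,0,-0.0125,-0.013,0,-1],
    [0,0,0,-0.0125,-0.013,0,-1],
    [0,0,0,0,0,0.0025,-1],
    [0,0,0,0,0,0.0015,-1],
    [0,0,0,0,0,0.001,-1],
    [0,0,0,0,0,0.001,-1],
    [0,0,0,0,0,0.001,-1],
    [0,0,0,0,0,0.001,-1],
    [0,0,0,0,0,0,-1],
  ],
)

```text
time: 29.72
position: [0.5355, 0.0023, 0.1938]
orientation: [0.707, 0.707, 0.0, -0.0]
contact_force: [0.1, 1.1, -0.9]
grip_width: 0.0141
```

Emit:
move_arm(
  steps=[
    [0,0,0,0,0,-0.008,-1],
    [0,0,0,0,0.0253,0,-1],
    [0,0,0,0,0.0253,0,-1],
    [0,0,0,0,0,0.0025,-1],
    [0,0,0,0,0,0.0015,-1],
    [0,0,0,0,0,0.001,-1],
    [0,0,0,0,0,0.001,-1],
    [0,0,0,0,0,0.001,-1],
    [0,0,0,0,0,0.001,-1],
    [0,0,0,0,0,0,-1],
  ],
)

```text
time: 30.55
position: [0.5854, 0.0014, 0.194]
orientation: [0.707, 0.707, -0.0, 0.0]
contact_force: [-0.0, -0.3, -0.8]
grip_width: 0.0139
```

Emit:
move_arm(
  steps=[
    [0,0,0,0,0,0.001,-1],
    [0,0,0,0,0,0.001,-1],
    [0,0,0,0,0,0.0005,-1],
    [0,0,0,0,0,0,-1],
    [0,0,0,0,0,0,-1],
    [0,0,0,0,0,0,-1],
    [0,0,0,0,0,0,-1],
    [0,0,0,0,0,0,-1],
    [0,0,0,0,0,0,-1],
    [0,0,0,0,0,0,-1],
  ],
)

```text
time: 31.38
position: [0.5857, 0.0014, 0.1917]
orientation: [0.707, 0.707, -0.0, 0.0]
contact_force: [-2.9, -0.4, 5.8]
grip_width: 0.0137
```

Emit:
move_arm(
  steps=[
    [0,0,0,0,0,-0.008,-1],
    [0,0,0,0,-0.0253,0,-1],
    [0,0,0,0,-0.0253,0,-1],
    [0,0,0,0,0,0.003,-1],
    [0,0,0,0,0,0.0015,-1],
    [0,0,0,0,0,0.001,-1],
    [0,0,0,0,0,0.001,-1],
    [0,0,0,0,0,0.001,-1],
    [0,0,0,0,0,0.0005,-1],
    [0,0,0,0,0,0,-1],
  ],
)

```text
time: 32.22
position: [0.5359, 0.0016, 0.1918]
orientation: [0.707, 0.707, 0.0, 0.0]
contact_force: [-2.5, -0.7, 3.6]
grip_width: 0.0141
```

Emit:
move_arm(
  steps=[
    [0,0,0,0,0,-0.007,-1],
    [0,0,0,0.0122,0.0126,0,-1],
    [0,0,0,0.0122,0.0126,0,-1],
    [0,0,0,0,0,0.0025,-1],
    [0,0,0,0,0,0.0015,-1],
    [0,0,0,0,0,0.001,-1],
    [0,0,0,0,0,0.001,-1],
    [0,0,0,0,0,0.001,-1],
    [0,0,0,0,0,0,-1],
    [0,0,0,0,0,0,-1],
  ],
)

```text
time: 33.05
position: [0.5599, 0.0254, 0.1917]
orientation: [0.707, 0.707, -0.001, 0.0]
contact_force: [-3.5, 0.3, 4.3]
grip_width: 0.0136
```

Emit:
move_arm(
  steps=[
    [0,0,0,0,0,-0.007,-1],
    [0,0,0,-0.0255,0,0,-1],
    [0,0,0,-0.0255,0,0,-1],
    [0,0,0,0,0,0.0025,-1],
    [0,0,0,0,0,0.0015,-1],
    [0,0,0,0,0,0.001,-1],
    [0,0,0,0,0,0.001,-1],
    [0,0,0,0,0,0.001,-1],
    [0,0,0,0,0,0,-1],
    [0,0,0,0,0,0,-1],
  ],
)

```text
time: 33.88
position: [0.5604, -0.0238, 0.1917]
orientation: [0.707, 0.708, 0.0, -0.0]
contact_force: [-1.7, 0.9, 2.9]
grip_width: 0.014
```

Emit:
move_arm(
  steps=[
    [0,0,0,0,0,0.0005,-1],
    [0,0,0,0,0,0.0005,-1],
    [0,0,0,0,0,0.0005,-1],
    [0,0,0,0,0,0,-1],
    [0,0,0,0,0,0,-1],
    [0,0,0,0,0,0,-1],
    [0,0,0,0,0,0,-1],
    [0,0,0,0,0,0,-1],
    [0,0,0,0,0,0,-1],
    [0,0,0,0,0,0,-1],
  ],
)

```text
time: 34.72
position: [0.5605, -0.0239, 0.1915]
orientation: [0.707, 0.707, 0.0, 0.0]
contact_force: [-5.0, 1.8, 9.9]
grip_width: 0.0138
```

All sides stand at 0.1917 and -y is solid. Now the firm pushes of about 20 N all round.

Emit:
move_arm(
  steps=[
    [0,0,0,0,0,0.0005,-1],
    [0,0,0,0,0,0.0005,-1],
    [0,0,0,0,0,0,-1],
    [0,0,0,0,0,0,-1],
    [0,0,0,0,0,0,-1],
    [0,0,0,0,0,0,-1],
    [0,0,0,0,0,0,-1],
    [0,0,0,0,0,0,-1],
    [0,0,0,0,0,0,-1],
    [0,0,0,0,0,0,-1],
  ],
)

```text
time: 35.55
position: [0.5606, -0.0239, 0.1914]
orientation: [0.707, 0.707, 0.0, 0.0]
contact_force: [-5.6, 1.3, 15.6]
grip_width: 0.0136
```

Emit:
move_arm(
  steps=[
    [0,0,0,0,0,-0.007,-1],
    [0,0,0,0.0255,0,0,-1],
    [0,0,0,0.0255,0,0,-1],
    [0,0,0,0,0,0.003,-1],
    [0,0,0,0,0,0.0015,-1],
    [0,0,0,0,0,0.0005,-1],
    [0,0,0,0,0,0.0005,-1],
    [0,0,0,0,0,0.0005,-1],
    [0,0,0,0,0,0.0005,-1],
    [0,0,0,0,0,0,-1],
  ],
)

```text
time: 36.38
position: [0.5608, 0.0287, 0.1916]
orientation: [0.707, 0.708, 0.002, -0.001]
contact_force: [-5.2, 6.7, 12.4]
grip_width: 0.0139
```

Emit:
move_arm(
  steps=[
    [0,0,0,0,0,0.0005,-1],
    [0,0,0,0,0,0,-1],
    [0,0,0,0,0,0,-1],
    [0,0,0,0,0,0,-1],
    [0,0,0,0,0,0,-1],
    [0,0,0,0,0,-0.008,-1],
    [0,0,0,-0.0125,-0.0126,0,-1],
    [0,0,0,-0.0125,-0.0126,0,-1],
    [0,0,0,0,0,0.002,-1],
    [0,0,0,0,0,0,-1],
  ],
)

```text
time: 37.22
position: [0.5347, -0.0016, 0.1941]
orientation: [0.708, 0.706, -0.001, 0.0]
contact_force: [-0.5, 0.2, -1.4]
grip_width: 0.0134
```

Emit:
move_arm(
  steps=[
    [0,0,0,0,0,0.002,-1],
    [0,0,0,0,0,0.001,-1],
    [0,0,0,0,0,0.001,-1],
    [0,0,0,0,0,0.001,-1],
    [0,0,0,0,0,0.0005,-1],
    [0,0,0,0,0,0.0005,-1],
    [0,0,0,0,0,0,-1],
    [0,0,0,0,0,0,-1],
    [0,0,0,0,0,0,-1],
    [0,0,0,0,0,0,-1],
  ],
)

```text
time: 38.05
position: [0.5356, 0.001, 0.1914]
orientation: [0.707, 0.707, -0.001, 0.001]
contact_force: [-6.1, -1.0, 17.0]
grip_width: 0.0136
```

Emit:
move_arm(
  steps=[
    [0,0,0,0,0,-0.008,-1],
    [0,0,0,0,0.0253,0,-1],
    [0,0,0,0,0.0253,0,-1],
    [0,0,0,0,0,0.0035,-1],
    [0,0,0,0,0,0.002,-1],
    [0,0,0,0,0,0.001,-1],
    [0,0,0,0,0,0.0005,-1],
    [0,0,0,0,0,0.0005,-1],
    [0,0,0,0,0,0,-1],
    [0,0,0,0,0,0,-1],
  ],
)

```text
time: 38.88
position: [0.588, 0.0014, 0.1916]
orientation: [0.707, 0.707, 0.002, 0.003]
contact_force: [3.4, -1.1, 6.2]
grip_width: 0.0139
```

Emit:
move_arm(
  steps=[
    [0,0,0,0,0,0.0005,-1],
    [0,0,0,0,0,0,-1],
    [0,0,0,0,0,0,-1],
    [0,0,0,0,0,0,-1],
    [0,0,0,0,0,0,-1],
    [0,0,0,0,0,0,-1],
    [0,0,0,0,0,0,-1],
    [0,0,0,0,0,0,-1],
    [0,0,0,0,0,0,-1],
    [0,0,0,0,0,0,-1],
  ],
)

```text
time: 39.72
position: [0.588, 0.0014, 0.1916]
orientation: [0.707, 0.707, 0.002, 0.003]
contact_force: [2.7, -0.5, 8.5]
grip_width: 0.0137
```

Emit:
move_arm(
  steps=[
    [0,0,0,0,0,0.0005,-1],
    [0,0,0,0,0,0.0005,-1],
    [0,0,0,0,0,0.0003,-1],
    [0,0,0,0,0,0,-1],
    [0,0,0,0,0,0,-1],
    [0,0,0,0,0,0,-1],
    [0,0,0,0,0,0,-1],
    [0,0,0,0,0,0,-1],
    [0,0,0,0,0,0,-1],
    [0,0,0,0,0,0,-1],
  ],
)

```text
time: 40.55
position: [0.5881, 0.0014, 0.1914]
orientation: [0.707, 0.707, 0.002, 0.003]
contact_force: [0.9, -0.4, 14.2]
grip_width: 0.0138
```

Emit:
move_arm(
  steps=[
    [0,0,0,0,0,0.0004,-1],
    [0,0,0,0,0,0,-1],
    [0,0,0,0,0,0,-1],
    [0,0,0,0,0,-0.02,-1],
    [0,0,0,0,0,-0.035,-1],
    [0,0,0,0,0,-0.017,-1],
    [0,0,0,0.025,-0.005,0,-1],
    [0,0,0,0.025,-0.005,0,-1],
    [0,0,0,0.025,-0.005,0,-1],
    [0,0,0,0.025,-0.005,0,-1],
  ],
)

```text
time: 41.38
position: [0.5645, 0.1023, 0.2587]
orientation: [0.707, 0.707, -0.0, -0.0]
contact_force: [-0.4, 0.6, -1.5]
grip_width: 0.0136
```

Emit:
move_arm(
  steps=[
    [0,0,0,0.0335,-0.0036,0,-1],
    [0,0,0,0.0335,-0.0036,0,-1],
    [0,0,0,0.0335,-0.0036,0,-1],
    [0,0,0,0.0335,-0.0036,0,-1],
    [0,0,0,0.0335,-0.0036,0,-1],
    [0,0,0,0.0335,-0.0036,0,-1],
    [0,0,0,0.0335,-0.0036,0,-1],
    [0,0,0,0.0335,-0.0036,0,-1],
    [0,0,0,0,0,0,-1],
    [0,0,0,0,0,0,-1],
  ],
)

```text
time: 42.22
position: [0.5339, 0.3722, 0.2584]
orientation: [0.705, 0.71, -0.0, -0.001]
contact_force: [-0.4, -1.4, -0.7]
grip_width: 0.0139
```

Emit:
move_arm(
  steps=[
    [0,0,0,0,0,0.03,-1],
    [0,0,0,0,0,0.035,-1],
    [0,0,0,0,0,0.035,-1],
    [0,0,0,0,0,0.035,-1],
    [0,0,0,0,0,0.02,-1],
    [0,0,0,0,0,0,-1],
    [0,0,0,0,0,0,-1],
    [0,0,0,0,0,0,-1],
    [0,0,0,0,0,0,-1],
    [0,0,0,0,0,0,-1],
  ],
)

```text
time: 43.05
position: [0.538, 0.3696, 0.1062]
orientation: [0.707, 0.707, 0.002, 0.0]
contact_force: [0.2, -0.3, -0.9]
grip_width: 0.0139
```

```bash
python3 st.py
python3 - <<'E'
from h import *
import pickle
W=snap('wrist'); pickle.dump(W,open('w6.pkl','wb'))
cv2.imwrite('pics/w6.png',cv2.resize(W[0][100:340,100:420],None,fx=2.5,fy=2.5))
E
```

```text
{'time': np.float64(43.05), 'position': array([0.538 , 0.3696, 0.1062]), 'contact_force': array([ 0.2045, -0.3347, -0.8788]), 'torque': array([ 0.0369, -0.0047,  0.026 ])}
[[ 4.0e-04  1.0e+00  3.0e-03]
 [ 1.0e+00 -4.0e-04  1.6e-03]
 [ 1.6e-03  3.0e-03 -1.0e+00]]
```

View pics/w6.png

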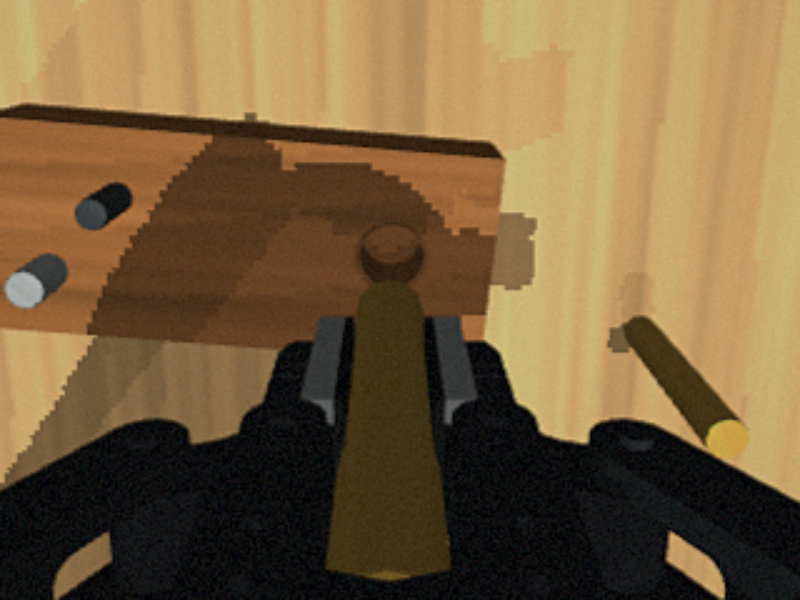

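The hole is at (391,254) with the drift just above it, in line. I correct by under 1 mm towards the recorded home pose and lower it.

Emit:
move_arm(
  steps=[
    [0,0,0,-0.0007,0.0006,0.01,-1],
    [0,0,0,0,0,0.018,-1],
    [0,0,0,0,0,0.012,-1],
    [0,0,0,0,0,0.004,-1],
    [0,0,0,0,0,0.003,-1],
    [0,0,0,0,0,0.003,-1],
    [0,0,0,0,0,0,-1],
    [0,0,0,0,0,0,-1],
    [0,0,0,0,0,0,-1],
    [0,0,0,0,0,0,-1],
  ],
)

```text
time: 43.93
position: [0.5375, 0.3683, 0.0543]
orientation: [0.707, 0.707, -0.0, 0.0]
contact_force: [-0.3, 0.3, -1.1]
grip_width: 0.0136
```

Emit:
move_arm(
  steps=[
    [0,0,0,0.0005,0.001,0.003,-1],
    [0,0,0,0,0,0.004,-1],
    [0,0,0,0,0,0.003,-1],
    [0,0,0,0,0,0.002,-1],
    [0,0,0,0,0,0.001,-1],
    [0,0,0,0,0,0.001,-1],
    [0,0,0,0,0,0.0005,-1],
    [0,0,0,0,0,0,-1],
    [0,0,0,0,0,0,-1],
    [0,0,0,0,0,0,-1],
  ],
)

```text
time: 44.77
position: [0.5386, 0.3688, 0.0396]
orientation: [0.707, 0.707, 0.0, 0.0]
contact_force: [-0.4, 0.2, -1.7]
grip_width: 0.0136
```

Emit:
move_arm(
  steps=[
    [0,0,0,0,0,0.0005,-1],
    [0,0,0,0,0,0.0005,-1],
    [0,0,0,0,0,0,-1],
    [0,0,0,0,0,0,-0.4],
    [0,0,0,0,0,0,0],
    [0,0,0,0,0,0,0.3],
    [0,0,0,0,0,0,0.3],
    [0,0,0,0,0,0,0.3],
    [0,0,0,0,0,0,0.3],
    [0,0,0,0,0,0,0.3],
  ],
)

```text
time: 45.6
position: [0.5385, 0.3688, 0.0385]
orientation: [0.707, 0.707, 0.0, 0.0]
contact_force: [0.7, 0.5, -0.6]
grip_width: 0.0558
```

Emit:
move_arm(
  steps=[
    [0,0,0,0,0,-0.01,0.3],
    [0,0,0,0,0,-0.03,0.3],
    [0,0,0,0,0,-0.035,0.3],
    [0,0,0,0,0,-0.035,0.3],
    [0,0,0,0,0,-0.035,0.3],
    [0,0,0,0,0,-0.035,0.3],
    [0,0,0,-0.03,0,-0.02,0.3],
    [0,0,0,-0.04,0,0,0.3],
    [0,0,0,-0.04,0,0,0.3],
    [0,0,0,-0.04,0,0,0.3],
  ],
)

```text
time: 46.43
position: [0.5383, 0.218, 0.2397]
orientation: [0.707, 0.708, 0.001, 0.001]
contact_force: [1.2, -0.5, -0.5]
grip_width: 0.0559
```

```bash
python3 st.py
python3 - <<'E'
from h import *
import pickle
W=snap('wrist'); T=snap('top'); S=snap('scene'); pickle.dump((W,T,S),open('w7.pkl','wb'))
a=cv2.resize(W[0],(400,300)); b=cv2.resize(S[0][150:270,200:360][:, :],(400,300),interpolation=cv2.INTER_CUBIC)
c=cv2.resize(S[0][230:290,320:400],(400,300),interpolation=cv2.INTER_CUBIC); d=cv2.resize(T[0][120:270,110:310],(400,300),interpolation=cv2.INTER_CUBIC)
cv2.imwrite('pics/w7.png',np.vstack([np.hstack([a,b]),np.hstack([c,d])]))
E
```

```text
{'time': np.float64(46.4333), 'position': array([0.5383, 0.218 , 0.2397]), 'contact_force': array([ 1.1959, -0.4888, -0.5197]), 'torque': array([-0.0834, -0.0197, -0.0726])}
[[-0.0017  1.      0.0017]
 [ 1.      0.0017  0.    ]
 [ 0.      0.0017 -1.    ]]
```

View pics/w7.png

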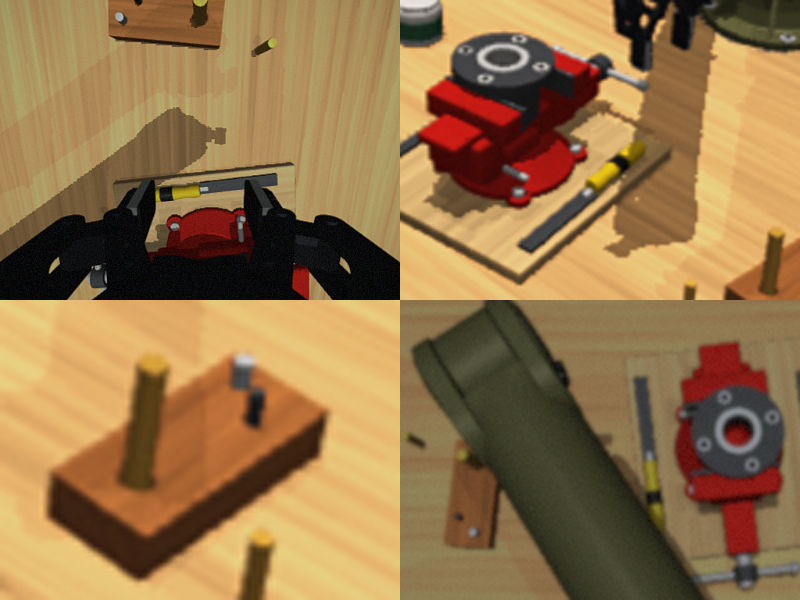

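The drift stands in its hole at the same pixels as at the start (its top in the lower-left crop is at (152,362)). The cup sits low and level in the flange, and the yellow file hasn't moved.

```bash
python3 -c "
from plant import hand_in
print(hand_in())"
```

```text
the job is handed in; nothing more can be done
None
```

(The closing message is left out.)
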